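Release the e-bike battery: key in the sticky cradle lock, turned and held

ROBOT

A 6-joint arm with a two-finger parallel gripper is mounted at the origin on the work surface. World frame = base frame: x ahead of the robot, y to its left, z up, the work surface at z = 0. Lengths are in m, angles in rad, forces in N, time in s.
With the tool pointing down it reaches from about 0.3 to 0.875 m from the base axis. Payload 4.2 kg.
Tool frame: the origin (TCP) lies at the very end of the fingers, on their centre line; the grasp point (between the pads) lies hold_point_z behind it (hold_point_z is the distance from the TCP to the grasp point, in m); z points along the fingers, y is the line along which they close (so a half turn about z gives the same grasp; the last joint's range is limited). The gripper opens to 85 mm and grips with 20 to 120 N. Pads are 22 mm wide; open, the fingers measure 114 mm over their backs; the gripper's body (76 mm by 85 mm) begins 54 mm behind the grasp point. The pads swing forward as they close: fully open they stand 13 mm farther back than shut.
Start: joints at [1.255, 0.32, 1.565, -0, 1.257, -0.02], TCP at [0.168, 0.55, 0.231] pointing down, gripper open.
Joint ranges: [-3.11, 3.11], [-0.84, 2.01], [0.21, 2.61], [-1.34, 4.49], [0.05, 2.63], [-2.56, 2.56]. Speed limits (rad/s): [2.57, 2.57, 3.14, 3.14, 3.14, 3.14].

INTERFACE

Orientations are given as a unit quaternion [x, y, z, w].
In Python, from workcell import * gives the robot as it stands. Calls block until the motion is done:
- move_ptp(position, orientation): joint-space move of the TCP to a pose.
- move_linear(position, orientation=None, max_speed=0.15, guard=None): straight line of the TCP; orientation=None keeps the orientation; max_speed is the mean speed in m/s. With guard (N) it stops when the force on the tool has changed by that much, and returns True; else False.
- move_j(angles): joint-space move.
- grip(opening): finger opening in m; the grip force is fixed at half the most; returns when the fingers have stopped.
- pause(seconds).
- inverse_kinematics(position, orientation): joint angles nearest the present ones, or None.
- sense(): the state.
- read_camera(name): name is "scene" or "side" or "wrist"; returns the picture (420x560x3 uint8, red, green, blue); there is no depth.
- get_calibration(name): a dict with "fx", "fy", "cx", "cy" (pixels), "dist_coeffs" ([k1, k2, p1, p2, k3] as OpenCV has them; the pictures are not rectified), "R" (3x3) and "t" (3): a world point X has camera coordinates R X + t; the wrist camera has in their place "tool_from_camera" (4x4, takes a point from camera to tool coordinates, whose origin is the TCP and whose axes are the flange's). Camera axes: x right, y down, z forward; pixel columns grow to the right and rows downward; lengths in m; the calibration is good to about 2 mm. A picture is of the moment at which its call begins: read the wrist's pose just before it. get_calibration takes no time and is no camera call.
A pose or a line that the arm cannot do raises IKError and nothing moves.
- close_job(): hands the job in; it is judged then, once.
The state is a dict: "clock": time; "joints": joint angles; "joint_velocities": joint speeds; "effort": joint torques, N m; "position": TCP position; "tcp_rot": TCP orientation; "force": force on the tool from outside, world axes, zero at the start; "ft_torque": the same for the moment, N m; "width": finger opening in m; "gripper_force": force on a finger pad.
Only numpy, scipy, OpenCV 4.12 (cv2) and the standard library are available. Lean on these libraries where they do the work, as an engineer would, in place of code of your own. Each camera call takes 0.05 s, during which the arm holds its last target. There are 200 camera calls.

TASK

Take the blue-headed key from the wooden key stand, dip the tip of its blade into the small orange tin of lock lubricant, then push it fully home into the lock of the battery cradle, working it past the sticky pins, and turn it a quarter turn clockwise (seen from above). The lock springs back, so finish while still gripping the key and holding it turned, so that the latch stays drawn back for me to lift out the battery. Leave the other keys, the bottle and the spanner where they are, and do not push or tip the tin.

Things in the scene. Friction and masses are not known exactly. Their poses are not given: they have to be found in the camera images.
- key: the blue-headed key, the one to use, standing upright in the stand. Origin: blade tip. x thin way, y wide way, z up; half-turn symmetric. By height (mm): steel blade 5 thick, tapering in width from 6 at the tip to 14 at 10, then 14 wide up to 24; round neck 5.4 across, 24 to 34; plastic head 12 thick, 34 wide, 34 to 78, its flat underside the shoulder. 45 g.
- key_yellow: a spare key with a yellow head, same shape as the blue one; leave it in the stand.
- key_black: a spare key with a black head, same shape as the blue one; leave it in the stand.
- stand: fixed plywood key stand, 60 (x) by 210 (y) by 44 mm high, origin at the centre of its underside. Three slots in its top, at y = -65, 0 and +65 mm, each 7 (x) by 16 (y) mm, 38 mm deep. A key stands in each, thin way along the stand's x, shoulder resting on the top. Which key is in which slot varies.
- tin_rim (a point): centre of the mouth of the small open orange tin (loose, 250 g, round, 34 mm high, rim 64 mm across, wall 3 mm, narrower below, floor about 5 mm thick; its contents are not modelled), z up. Lower the blade's tip into it, well below the rim (10 to 20 mm) and near its axis.
- lock_mouth (a point): centre of the keyhole in the flat aluminium top (90 by 90 mm, 70 mm above the bench) of the lock block, framed in brass. x: the hole's thin way (7 mm), y: its wide way (16 mm), z up; rim chamfered 2 mm. The top plate is 6 mm thick and fixed; the plug with a slot of the same size turns below it. Fully home the key's shoulder rests on the plate, tip 34 mm below this point.
- pins (a point): on the keyhole's axis, level with the midpoint between two sprung, sticky steel pins (20 mm below the lock's top). They stand 4 mm into the slot, from its +y end 16 mm and from its -y end 24 mm below the top. The blade's tapered edges push them aside: some 8 to 15 N of downward push each; rocking the key (1 mm along y, 0.05 rad) helps.
- dock: the battery cradle, fixed; origin under the keyhole at bench level, axes as the keyhole's. Grey lock block 90 by 90 by 70 mm round the origin; black and green battery (85 wide, top 95 mm above the bench) lying along -y from 70 to 410 mm. A red catch (68 mm above the bench) and the steel latch bridge the gap between block and battery.
- plug (a joint): angle of the lock plug (rad): 0 with its slot in line with the keyhole, growing clockwise seen from above, stop at 1.571. It can turn only with the key home (within 3 mm), when the round neck lies in the top plate. A spring turns it back when let go (about 0.1 N m at the stop). The blade has play: the plug lags the key by 0.15 to 0.2 rad.
- latch (a joint): how far the steel latch bolt is drawn back from the battery's catch (m): 0 locked, 0.014 at a full quarter turn; moved by the plug.
- bottle: white plastic bottle with a red cap, 48 mm across, 120 mm tall, origin at the centre of its underside; leave it alone.
- wrench: steel spanner, 150 mm long, lying flat on the bench; leave it alone.
Not all that is in view belongs to the job. What is shaped like the key but pink or purple is not meant.

How it is judged:
By the outcome, as a careful person would: the job done as asked, in the order asked, and still so for the second after the job is handed in, while the arm keeps its last pose, push and grip.
It also fails if it takes over 58 s, if anything falls off the work surface, if the arm or the gripper's body presses on something with over 40 N, if the wrist force passes 120 N, or if a joint passes its speed limit or range.

## Working session

There is one attempt and no reset: what is moved stays moved. The work goes in short steps, each a Python script; the robot and the scene stay as the last script left them, time stands still between calls to the robot, and variables do not carry over. Pictures are saved under pics/ and viewed, at most 10 in all, crops included, and the job is handed in when it is done.

```bash
mkdir -p pics; ls; python3 - <<'E'
from workcell import *
import cv2,numpy as np
ims=[read_camera(n) for n in("scene","side","wrist")]
for n,i in zip(("scene","side","wrist"),ims):
    cv2.imwrite(f"pics/{n}0.png",i[:,:,::-1]); c=get_calibration(n); print(n,{k:np.round(v,4).tolist() for k,v in c.items()})
s=sense();print({k:np.round(v,4).tolist() for k,v in s.items()})
try: print(hold_point_z)
except Exception as e: print(e)
E
```

```text
pics
scene {'fx': 508.5187, 'fy': 508.5187, 'cx': 275.1943, 'cy': 209.7169, 'dist_coeffs': [-0.0207, 0.0, 0.0, 0.0, 0.0], 'R': [[-0.4124, 0.911, -0.0051], [0.6645, 0.297, -0.6858], [-0.6232, -0.2862, -0.7278]], 't': [0.1903, -0.3767, 1.3945]}
side {'fx': 434.2201, 'fy': 434.2201, 'cx': 278.5744, 'cy': 208.518, 'dist_coeffs': [-0.0633, 0.0, 0.0, 0.0, 0.0], 'R': [[-0.8021, -0.5972, 0.0028], [-0.3307, 0.4403, -0.8347], [0.4972, -0.6704, -0.5507]], 't': [0.4915, 0.2198, 0.5698]}
wrist {'fx': 377.5169, 'fy': 377.5169, 'cx': 283.8293, 'cy': 207.2943, 'dist_coeffs': [-0.0301, 0.0, 0.0, 0.0, 0.0], 'tool_from_camera': [[0.0004, -0.9477, -0.3192, 0.0818], [1.0, 0.0005, -0.0002, 0.0001], [0.0003, -0.3192, 0.9477, -0.1437], [0.0, 0.0, 0.0, 1.0]]}
{'clock': 0.15, 'joints': [1.255, 0.3201, 1.5654, 0.0, 1.2574, -0.02], 'joint_velocities': [-0.0019, -0.0024, -0.0039, 0.0013, -0.0013, -0.0009], 'effort': [0.0003, -41.5839, -23.4343, 0.0, 0.0059, -0.0], 'position': [0.1675, 0.5497, 0.2307], 'tcp_rot': [0.1474, 0.9891, -0.0006, -0.0001], 'force': [0.0409, -0.4135, 0.1604], 'ft_torque': [0.0266, -0.0633, -0.0204], 'gripper_force': 0.0, 'width': 0.0855}
0.0187
```

View pics/scene0.png

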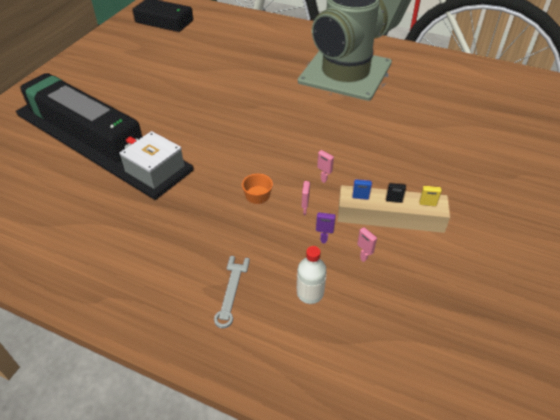

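View pics/side0.png

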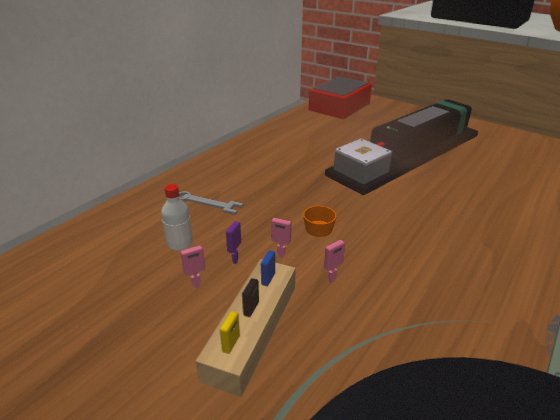

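The scene shows key-shaped things at: blue (362,190), black (396,193) and yellow (431,196) in the stand; pink at (325,165), (306,195), (367,242); purple at (325,222), all loose on the bench. The blue one in the stand's end slot fits, because it is the only blue head in the stand. The tin is at (258,188), the keyhole at (151,150). In the side view blue is at (268,268), the tin at (320,220), the keyhole at (364,150).

```bash
cat > h.py <<'E'
import cv2,numpy as np
from scipy.spatial.transform import Rotation as Ro
def cam(name,state=None,get=None):
    c=get(name); K=np.array([[c['fx'],0,c['cx']],[0,c['fy'],c['cy']],[0,0,1]]);D=np.array(c['dist_coeffs'])
    if name=='wrist':
        T=np.eye(4);T[:3,:3]=Ro.from_quat(state['tcp_rot']).as_matrix();T[:3,3]=state['position']
        M=np.linalg.inv(T@np.array(c['tool_from_camera']));R,t=M[:3,:3],M[:3,3]
    else: R,t=np.array(c['R']),np.array(c['t'])
    return K,D,R,t
def ray(C,uv):
    K,D,R,t=C; p=cv2.undistortPoints(np.array(uv,float).reshape(-1,1,2),K,D).reshape(-1,2)
    d=np.c_[p,np.ones(len(p))]@R; return -R.T@t,d/np.linalg.norm(d,axis=1,keepdims=True)
def plane(C,uv,z):
    o,d=ray(C,uv); return o+d*((z-o[2])/d[:,2:])
def tri(CA):  # list of (C,uv)
    A=np.zeros((3,3));b=np.zeros(3);L=[]
    for C,uv in CA:
        o,d=ray(C,uv);d=d[0];P=np.eye(3)-np.outer(d,d);A+=P;b+=P@o;L.append((P,o))
    x=np.linalg.solve(A,b); return x,[float(np.linalg.norm(P@(x-o))) for P,o in L]
def mask(im,lo,hi):
    return cv2.inRange(cv2.cvtColor(im,cv2.COLOR_RGB2HSV),np.array(lo),np.array(hi))
def blobs(m,amin=15):
    n,l,s,c=cv2.connectedComponentsWithStats(m); return [(s[i,4],c[i].round(1),l==i) for i in np.argsort(-s[:,4]) if i>0 and s[i,4]>=amin]
HSV=dict(blue=((108,140,60),(122,255,255)),yellow=((24,180,120),(34,255,255)),orange=((5,225,120),(14,255,255)),pink=((150,60,120),(178,200,255)),purple=((124,100,60),(145,255,255)))
E
python3 - <<'E'
from h import *
from workcell import get_calibration as g
I={n:cv2.imread(f'pics/{n}0.png')[:,:,::-1].copy() for n in('scene','side')}
C={n:cam(n,get=g) for n in I}
for k,(lo,hi) in HSV.items():
    B={n:blobs(mask(I[n],lo,hi)) for n in I}
    print(k,{n:[(int(a),c.tolist()) for a,c,_ in b[:4]] for n,b in B.items()})
    if k in('blue','yellow','purple','orange'): print(tri([(C[n],B[n][0][1]) for n in I]))
print('lock',tri([(C['scene'],(151,150)),(C['side'],(364,150))]))
for a,b in(((325,165),(334,257)),((306,195),(281,233)),((367,242),(193,262))): print('pink',tri([(C['scene'],a),(C['side'],b)]))
print('bottle',tri([(C['scene'],(313,254)),(C['side'],(172,190))]))
E
```

```text
blue {'scene': [(238, [361.5, 188.9])], 'side': [(110, [267.5, 258.1])]}
(array([0.4941308 , 0.1935579 , 0.07747046]), [0.005146065438622283, 0.005146065438622234])
yellow {'scene': [], 'side': [(189, [228.4, 322.1])]}Traceback (most recent call last):
  File "<stdin>", line 8, in <module>
IndexError: list index out of range
```

```bash
python3 - <<'E'
from h import *
from workcell import get_calibration as g
I={n:cv2.imread(f'pics/{n}0.png')[:,:,::-1].copy() for n in('scene','side')}
C={n:cam(n,get=g) for n in I}
for n,u in(('scene',(431,196)),('scene',(431,190)),('scene',(258,196)),('side',(320,230)),('scene',(258,184)),('scene',(200,250)),('side',(267,270)),('side',(264,265))): print(n,u,cv2.cvtColor(I[n],cv2.COLOR_RGB2HSV)[u[1],u[0]])
for k,a,b in(('blue',(361.5,189.5),(268,268)),('black',(396,193),(251,298)),('yellow',(431,196),(230,332)),('tin',(258,183),(320,215)),('lock',(151,150),(364,150)),('p1',(325,165),(334,257)),('p2',(306,195),(281,233)),('p3',(367,242),(193,262)),('purple',(325,222),(234,238)),('bottle',(313,254),(172,190))):
    x,e=tri([(C['scene'],a),(C['side'],b)]); print(k,x.round(4),round(e[0],4))
E
```

```text
scene (431, 196) [ 25 175 185]
scene (431, 190) [ 26 168 232]
scene (258, 196) [ 12 194 143]
side (320, 230) [ 13 230 112]
scene (258, 184) [ 12 197 197]
scene (200, 250) [ 13 135 149]
side (267, 270) [113 141  83]
side (264, 265) [113 146  98]
blue [0.4879 0.1955 0.0664] 0.001
black [0.469  0.2586 0.0658] 0.0015
yellow [0.4512 0.3218 0.0674] 0.0019
tin [ 0.524  -0.0107  0.0348] 0.0007
lock [ 0.5567 -0.2436  0.0699] 0.0018
p1 [0.4311 0.0993 0.0504] 0.0024
p2 [0.5343 0.0992 0.0537] 0.0004
p3 [0.5995 0.2431 0.0533] 0.001
purple [0.5875 0.1588 0.0554] 0.0001
bottle [0.7094 0.1785 0.1132] 0.0017
```

```bash
cat >> h.py <<'E'
def q(a):  # tool down, finger closing line along world angle a (deg)
    a=np.radians(a);y=np.array([np.cos(a),np.sin(a),0]);z=np.array([0,0,-1.]);return Ro.from_matrix(np.c_[np.cross(y,z),y,z]).as_quat()
E
python3 - <<'E'
from h import *
from workcell import *
import pickle
S={}
for k,p,a in(('key1',(.487,.197,.20),16),('key2',(.53,.215,.20),16),('tin1',(.524,-.011,.17),0),('tin2',(.56,-.011,.19),0),('lock1',(.557,-.243,.19),-20),('lock2',(.57,-.20,.21),-20)):
    move_ptp(p,q(a)); pause(.15); s=sense(); im=read_camera('wrist'); S[k]=(im,s); cv2.imwrite(f'pics/w_{k}.png',im[:,:,::-1])
pickle.dump(S,open('S.pkl','wb')); print(s['clock'],np.round(s['joints'],2))
m=np.vstack([np.hstack([cv2.resize(S[k][0],(400,300)) for k in r]) for r in(('key1','key2'),('tin1','lock1'))])
cv2.imwrite('pics/m.png',m[:,:,::-1])
E
```

```text
5.7833 [-0.36  0.38  1.53 -0.    1.23 -0.01]
```

View pics/m.png

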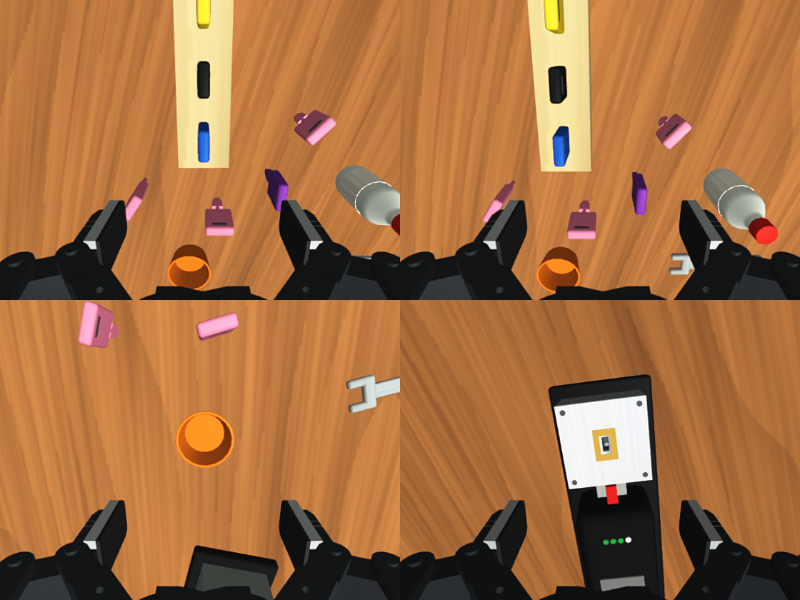

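The wrist mosaic (half-size frames) shows the blue key at the near end slot of the stand (204,142), with black (203,79) and yellow (203,8) beyond it. The pink and purple decoys lie apart on the bench. The tin is at (205,440) and the brass keyhole at (605,445). Next I measure them and confirm in an enlarged crop.

```bash
cat > meas.py <<'E'
from h import *
from workcell import get_calibration as g
import pickle
S=pickle.load(open('S.pkl','rb'));C={k:cam('wrist',v[1],g) for k,v in S.items()}
V={k:v[0].copy() for k,v in S.items()}
def big(k,lo,hi,near=None):
    m=mask(S[k][0],lo,hi); b=blobs(m)
    if near is not None: b=sorted(b,key=lambda t:np.hypot(*(t[1]-near)))
    m=b[0][2].astype(np.uint8); c=max(cv2.findContours(m,cv2.RETR_EXTERNAL,cv2.CHAIN_APPROX_NONE)[0],key=cv2.contourArea)
    return m,c
def rep(n,ks,P):
    x,e=tri([(C[k],p) for k,p in zip(ks,P)]); print(n,np.round(P,1).tolist(),x.round(4),'res',round(e[0],4)); return x
def axis(k,box,z):  # world direction of the box's long side on plane z
    w=plane(C[k],box,z)[:,:2]; L=[w[(i+1)%4]-w[i] for i in range(4)]; l=[np.linalg.norm(v) for v in L]; i=int(np.argmax(l[:2]))
    d=L[i]; print('  sides mm',np.round(np.array(l)*1e3,1),'long axis deg',round(np.degrees(np.arctan2(d[1],d[0]))%180,2),'ctr',w.mean(0).round(4))
for n,ks,f in(('blue',('key1','key2'),lambda k:big(k,(105,140,150),(125,255,255))),
  ('yellow',('key1','key2'),None),('tin',('tin1','tin2'),lambda k:big(k,(8,200,100),(20,255,255),(280,200))),
  ('brass',('lock1','lock2'),lambda k:big(k,(15,70,120),(28,220,255),(284,200))),('plate',('lock1','lock2'),lambda k:big(k,(0,0,190),(180,25,255)))):
    if f is None: continue
    P=[];B=[]
    for k in ks:
        m,c=f(k)
        if n=='tin': e=cv2.fitEllipse(cv2.convexHull(c)); P.append(e[0]); cv2.ellipse(V[k],e,(0,0,255),1); print('ell',np.round(e,1) if 0 else e)
        else: r=cv2.minAreaRect(c); b=cv2.boxPoints(r); B.append(b); P.append(r[0]); cv2.polylines(V[k],[np.int32(b.round())],True,(255,0,255) if n!='blue' else (255,0,0),1)
    x=rep(n,ks,P)
    for k,b in zip(ks,B): axis(k,b,x[2])
def crop(k,c,r,s): 
    i=V[k][max(0,c[1]-r):c[1]+r,max(0,c[0]-r):c[0]+r]; return cv2.resize(i,(s,s),interpolation=cv2.INTER_NEAREST)
m=np.vstack([np.hstack([crop('key1',(286,200),60,300),crop('key2',(225,205),60,300)]),np.hstack([crop('tin1',(284,196),60,300),crop('lock1',(284,205),75,300)])])
cv2.imwrite('pics/c.png',m[:,:,::-1])
E
python3 meas.py
```

```text
blue [[285.0, 205.0], [222.4, 211.5]] [0.4887 0.1954 0.0862] res 0.0001
  sides mm [ 9.9 31.8 10.2 31.8] long axis deg 106.51 ctr [0.4888 0.1952]
  sides mm [10.8 31.8 11.2 31.8] long axis deg 106.43 ctr [0.4888 0.195 ]
ell ((286.3468017578125, 195.02401733398438), (78.56803131103516, 81.4762954711914), 89.96717834472656)
ell ((244.5337677001953, 187.2263641357422), (73.97960662841797, 76.91939544677734), 114.26971435546875)
tin [[286.3, 195.0], [244.5, 187.2]] [ 0.5269 -0.0118  0.0336] res 0.0
brass [[287.0, 202.2], [290.1, 245.0]] [ 0.5591 -0.2443  0.0714] res 0.0
  sides mm [23.4 33.7 24.4 33.9] long axis deg 77.49 ctr [ 0.559  -0.2446]
  sides mm [23.2 33.5 24.  33.7] long axis deg 77.58 ctr [ 0.5591 -0.2446]
plate [[288.0, 207.1], [290.5, 248.8]] [ 0.5581 -0.2489  0.0687] res 0.0001
  sides mm [ 90.6 103.9 102.  105.5] long axis deg 80.21 ctr [ 0.5572 -0.2519]
  sides mm [ 90.7 102.8 101.  104.3] long axis deg 79.59 ctr [ 0.557  -0.2515]
```

View pics/c.png

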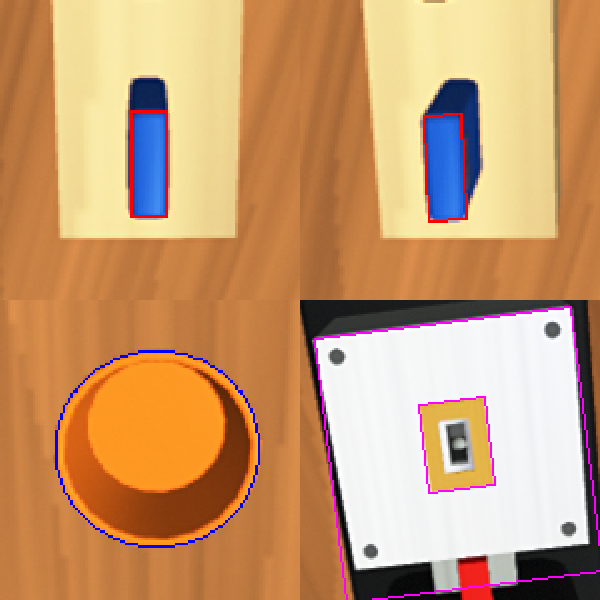

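The crops confirm the blue-headed key in the stand's end slot. Its top quad, the tin's rim ellipse and the brass frame (hole at its centre) are all well fitted. Grasp next.

```bash
python3 - <<'E'
from h import *
from workcell import *
a=16.45;x,y=.4888,.1952
move_linear((.559,-.244,.2)); move_ptp((x,y,.15),q(a)); grip(.045)
print('g',move_linear((x,y,.052),max_speed=.08,guard=12)); s=sense();print(s['position'].round(4) if hasattr(s['position'],'round') else s['position'])
grip(0); s=sense();print('w',s['width'],s['gripper_force'],s['force'])
move_linear((x,y,.15),max_speed=.08); s=sense();print('w',s['width'],s['force'],s['ft_torque'],s['clock'])
a=read_camera('scene');b=read_camera('side')
cv2.imwrite('pics/sc1.png',a[:,:,::-1]);cv2.imwrite('pics/si1.png',b[:,:,::-1])
P=[]
tip=np.array(s['position'])-[0,0,.03]
o=[]
for n,i in(('scene',a),('side',b)):
    K,D,R,t=cam(n,get=get_calibration); u=cv2.projectPoints(tip.reshape(1,3),cv2.Rodrigues(R)[0],t,K,D)[0].ravel().astype(int); print(n,u)
    c=i[u[1]-50:u[1]+50,u[0]-50:u[0]+50]; o.append(cv2.resize(c,(400,400),interpolation=cv2.INTER_CUBIC))
cv2.imwrite('pics/g.png',np.hstack(o)[:,:,::-1])
E
```

```text
g False
[0.4892 0.1954 0.0525]
w 0.011202610232187086 58.5644656419754 [-0.94121784  0.25094162  2.87562818]
w 0.011169990422229124 [ 0.24088821  0.07783755 -0.69138615] [ 0.02990692 -0.01920044  0.0157134 ] 11.55
scene [364 168]
side [266 239]
```

View pics/g.png

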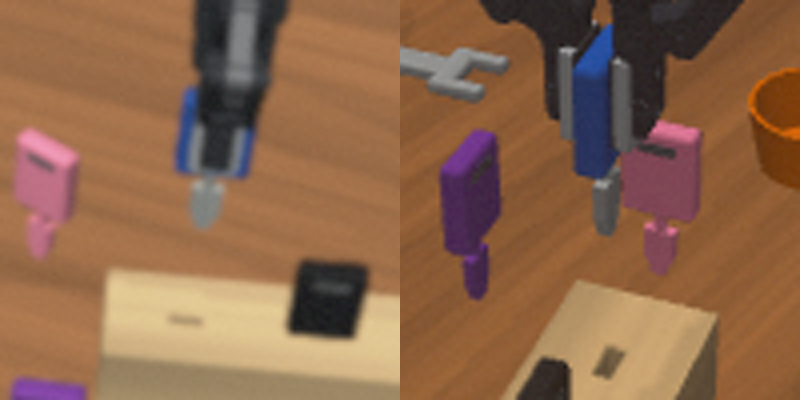

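Both views show the key held upright and straight, tip at about scene (364.8,175) and side (267,247.8). The slot is empty and the black key is undisturbed. Check the tip and dip.

```bash
python3 - <<'E'
from h import *
from workcell import *
C={n:cam(n,get=get_calibration) for n in('scene','side')}
print('tip',tri([(C['scene'],(364.75,175)),(C['side'],(267,247.75))]),'tcp',sense()['position'])
x,y=.5269,-.0118
move_ptp((x,y,.15),q(0)); print(move_linear((x,y,.061),max_speed=.1,guard=5)); pause(.4); s=sense();print(s['position'],s['force'],s['width'])
ims=[read_camera(n) for n in('scene','side')]
o=[cv2.resize(i[c[1]-40:c[1]+40,c[0]-40:c[0]+40],(400,400),interpolation=cv2.INTER_CUBIC) for i,c in zip(ims,((258,180),(320,215)))]
cv2.imwrite('pics/dip.png',np.hstack(o)[:,:,::-1])
move_linear((x,y,.15),max_speed=.1); move_ptp((.559,-.2445,.15),q(-12.5)); s=sense();print(s['clock'],s['joints'],s['position'])
E
```

```text
tip (array([0.48808508, 0.19708907, 0.10560875]), [0.0011402321123545204, 0.001140232112354505]) tcp [0.48851059 0.19509295 0.14943636]
False
[ 0.52699428 -0.01184684  0.06122138] [-0.19340127 -1.21300377 -0.73004841] 0.011376526969887965
16.0167 [-4.30030675e-01  4.33132270e-01  1.60281840e+00  9.29927459e-04
  1.10711159e+00 -2.12816098e-01] [ 0.55873986 -0.24332741  0.14957861]
```

View pics/dip.png

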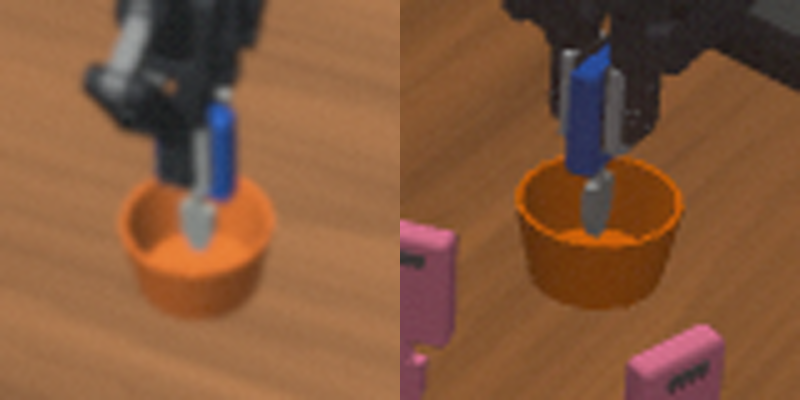

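The picture shows the blade's tip near the tin's axis, well below the rim, with the tin upright and unmoved. Now the guarded insertion up to the pins.

```bash
python3 - <<'E'
from h import *
from workcell import *
x,y=.5591,-.2444
r=lambda:(lambda s:print(np.round(s['position'],4),np.round(s['force'],1),np.round(s['ft_torque'],2),round(s['width'],4),round(s['clock'],1)))(sense())
move_linear((x,y,.118),q(-12.5),max_speed=.1);pause(.3);r()
print(move_linear((x,y,.102),max_speed=.04,guard=6));r()
E
```

```text
[ 0.5594 -0.2445  0.1186] [-0.3  0.1 -0.5] [-0.03 -0.02 -0.03] 0.0115 16.8
False
[ 0.5591 -0.2444  0.1017] [ 0.5  0.7 -0.2] [ 0.03 -0.05  0.03] 0.0112 17.3
```

```bash
python3 - <<'E'
from h import *
from workcell import *
x,y=.5591,-.2444; u=np.array([np.cos(np.radians(77.5)),np.sin(np.radians(77.5)),0])
thin=np.array([np.cos(np.radians(-12.5)),np.sin(np.radians(-12.5)),0]); Q=Ro.from_quat(q(-12.5))
def r(t):
    s=sense();print(t,np.round(s['position'],4),np.round(s['force'],1),round(s['width'],4),round(s['clock'],1));return s
for i,z in enumerate(np.arange(.099,.0745,-.002)):
    sg=1 if i%2 else -1
    # rock about the tip: blade stays on the axis at the pins, head moves
    rot=(Ro.from_rotvec(thin*.04*sg)*Q).as_quat()
    move_linear(np.array([x,y,z])+u*.001*sg,rot,max_speed=.03); s=r(round(z,4))
    if abs(s['force'][2])>45: break
    if s['clock']>36: break
E
```

```text
0.099 [ 0.559  -0.245   0.0991] [ 0.2  2.  -1.6] 0.0114 17.6
0.097 [ 0.5593 -0.2445  0.0972] [-0.2  0.8 -0.6] 0.0114 17.8
0.095 [ 0.5591 -0.2447  0.0952] [-0.3  0.8 -0.8] 0.0114 18.1
0.093 [ 0.5591 -0.2443  0.0931] [ 0.3 -0.4  0.3] 0.0114 18.3
0.091 [ 0.5593 -0.2452  0.0912] [ 0.6 -1.7 -0.7] 0.0112 18.6
0.089 [ 0.559  -0.2441  0.0889] [ 0.2 -0.7  0.5] 0.0112 18.8
0.087 [ 0.5592 -0.245   0.0872] [-0.3 -1.5 -0.2] 0.0109 19.1
0.085 [ 0.5592 -0.2438  0.085 ] [-0.3 -0.3 -0.6] 0.011 19.3
0.083 [ 0.5589 -0.2445  0.0829] [-0.2  0.6 -0.1] 0.0114 19.6
0.081 [ 0.5593 -0.2438  0.081 ] [0.4 1.1 1. ] 0.0112 19.8
0.079 [ 0.5588 -0.2445  0.0788] [ 0.4  0.1 -0.1] 0.0109 20.1
0.077 [ 0.5595 -0.2442  0.0774] [ 0.6 -0.2  2.7] 0.0113 20.3
0.075 [ 0.5596 -0.2456  0.077 ] [-1.8 -0.4  9.7] 0.0114 20.6
```

```bash
python3 - <<'E'
from h import *
from workcell import *
x,y=.5591,-.2444
move_linear((x,y,.0755),q(-12.5),max_speed=.03);s=sense();print(s['position'],s['force'],s['ft_torque'],s['width'],s['clock'])
ims=[read_camera(n) for n in('scene','side')]
o=[cv2.resize(i[c[1]-40:c[1]+40,c[0]-40:c[0]+40],(400,400),interpolation=cv2.INTER_CUBIC) for i,c in zip(ims,((151,145),(364,145)))]
cv2.imwrite('pics/ins.png',np.hstack(o)[:,:,::-1])
E
```

```text
[ 0.55961646 -0.24505397  0.07690826] [-0.94251996 -0.04720996  6.61648367] [-0.28311425  0.19296965  0.02709147] 0.011432857455700367 20.8417
```

View pics/ins.png

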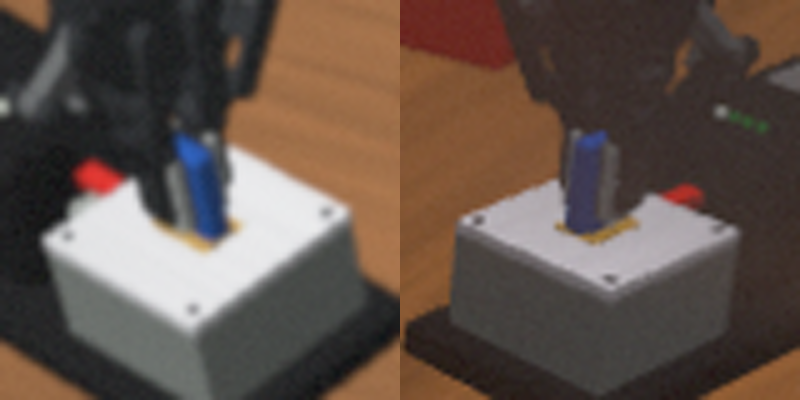

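The key's shoulder sits on the brass plate in both views, upright and at the expected height (contact force at TCP z 0.077), so it is home. Now turn it clockwise while watching the torque.

```bash
python3 - <<'E'
from h import *
from workcell import *
x,y,z=.5592,-.2446,.0755
for d in list(range(10,91,10))+[94,97,100,102,104]:
    move_linear((x,y,z),q(-12.5-d),max_speed=.03); s=sense()
    print(d,np.round(s['position'],4),np.round(s['force'],1),np.round(s['ft_torque'],2),round(s['width'],4),round(s['joints'][5],3),round(s['clock'],1))
    if np.linalg.norm(s['force'])>40 or abs(s['ft_torque'][2])>1.2: break
E
```

```text
10 [ 0.5591 -0.2449  0.0769] [-2.5 -0.7  8.7] [-0.23  0.48 -0.04] 0.0114 -0.037 21.3
20 [ 0.5588 -0.2448  0.0769] [-3.6 -0.5  8.2] [-0.23  0.66  0.05] 0.0113 0.137 21.6
30 [ 0.5586 -0.2447  0.0769] [-3.  -1.3  9.9] [-0.15  0.74 -0.02] 0.011 0.312 21.9
40 [ 0.5585 -0.2447  0.0769] [-2.4 -0.  10.3] [-0.1   0.78  0.03] 0.0112 0.486 22.2
50 [ 0.5585 -0.2446  0.0769] [-3.4  1.2 10. ] [-0.11  0.77  0.02] 0.0118 0.661 22.6
60 [ 0.5585 -0.2445  0.0769] [-3.4  0.5  9.4] [-0.03  0.81 -0.02] 0.0114 0.835 22.9
70 [ 0.5584 -0.2444  0.0768] [-2.7  0.1  9.5] [ 0.03  0.77 -0.02] 0.0111 1.01 23.2
80 [ 0.5585 -0.2444  0.0769] [-3.5  1.5  9.3] [0.08 0.81 0.04] 0.0113 1.184 23.5
90 [ 0.5585 -0.2443  0.0769] [-4.   0.7  9.6] [0.13 0.74 0.01] 0.0114 1.359 23.9
94 [ 0.5585 -0.2443  0.0769] [-2.8  0.7  8.7] [0.09 0.81 0.1 ] 0.0114 1.428 24.1
97 [ 0.5585 -0.2443  0.0769] [-3.4  0.6 10.2] [0.21 0.75 0.06] 0.0112 1.481 24.4
100 [ 0.5585 -0.2443  0.0769] [-2.3  0.2  9.9] [0.2  0.7  0.12] 0.0113 1.533 24.6
102 [ 0.5585 -0.2443  0.0769] [-2.3  1.4  9.6] [0.28 0.74 0.13] 0.0116 1.568 24.9
104 [ 0.5585 -0.2443  0.0768] [-4.1  1.5  9.2] [0.2  0.73 0.26] 0.0113 1.602 25.1
```

```bash
python3 - <<'E'
from h import *
from workcell import *
pause(.5);s=sense();print(s['ft_torque'],s['force'],s['joints'][5],s['clock'])
ims=[read_camera(n) for n in('scene','side')]; b=[cv2.imread(f'pics/{n}0.png')[:,:,::-1] for n in('scene','side')]
f=lambda i,c:cv2.resize(i[c[1]-30:c[1]+30,c[0]-30:c[0]+30],(300,300),interpolation=cv2.INTER_CUBIC)
cs=((145,148),(370,148))
o=np.vstack([np.hstack([f(i,c) for i,c in zip(I,cs)]) for I in(b,ims)])
cv2.imwrite('pics/turn.png',o[:,:,::-1])
E
```

```text
[0.25533386 0.77993443 0.19178524] [-2.42908248  0.09459315 10.06083873] 1.6023869337037702 25.6167
```

View pics/turn.png

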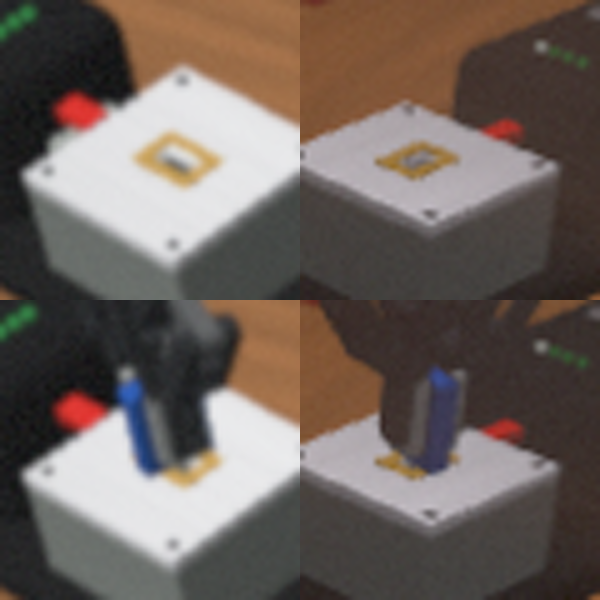

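The before/after crops show the head turned a quarter. The grey latch bolt beside the red catch, seen before at crop (65,140), is no longer visible, so it is drawn back. Torque stays above the spring's, so the plug is at its stop. Handing in.

```bash
python3 -c "
from workcell import *
print(close_job())"
```

```text
the job is handed in; nothing more can be done
None
```

The job is handed in: the blue key was dipped in the tin, pushed fully home and turned a quarter clockwise, and the arm is still gripping and holding it. In the last picture the latch looks drawn back.

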